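# Stand the mounting panel on its dowel base and lock it

## Robot

A 6-joint arm with a two-finger parallel gripper is mounted at the origin on a cart in front of the work surface, level with it; the furniture and walls round the work are solid. World frame = base frame: x ahead of the robot, y to its left, z up, the work surface at z = 0. Lengths are in m, angles in rad, forces in N, time in s.
With the tool pointing down it reaches from about 0.35 to 0.975 m from the base axis. Payload 4.9 kg.
Tool frame: the origin (TCP) lies on the centre line of the jaws, within the pads' length; the fingertips stand 25 mm ahead of it and the grasp point (between the pads) lies 6 mm ahead of it; z points along the fingers, y is the line along which they close (so a half turn about z gives the same grasp; the last joint's range is limited). The gripper opens to 85 mm and grips with 20 to 120 N. Pads are 22 mm wide; open, the fingers measure 114 mm over their backs; the gripper's body (76 mm by 85 mm) begins 54 mm behind the grasp point. The pads swing forward as they close: fully open they stand 13 mm farther back than shut.
Start: joints at [-1.353, 0.053, 1.613, -0, 1.476, -0.119], TCP at [0.207, -0.59, 0.256] pointing down, gripper open.
Joint ranges: [-3.01, 3.01], [-1.01, 2.22], [0.06, 2.58], [-1.02, 4.17], [0.09, 2.62], [-3.14, 3.14]. Speed limits (rad/s): [2.57, 2.57, 3.14, 3.14, 3.14, 3.14].

## Interface

Orientations are given as a unit quaternion [w, x, y, z].
In Python, from plant import state, grab_frame, get_calibration, job gives the robot as it stands. The module is installed in compiled form; this text tells all that it offers.
- The arm moves only by the tool move_arm, never from a script. Its argument "targets" is a list that holds one entry, the list of rows, each a list of 5 numbers: the opening in per cent of the stroke, from 0 (shut) to 100 (fully open), then the shift along the tool's x, y, z as a fraction of full scale, then the turn about the tool's z as a fraction of full scale. A call has 1 to 5 rows; each row shifts and turns the commanded pose from where the row before left it, along the tool's axes as they then stand; what a row does not reach is not made up. Full scale, the value 1, is 0.6 m for a shift and 6 degrees for a turn. A row lasts 1/12 s, in which the tool goes at most 41.7 mm and 7.16 degrees, less where a joint would pass 70% of its speed; a pose out of reach is approached as far as the arm can. A call with a number of a shift or a turn outside -1 to 1 is refused whole. A call with a gripper value outside its range is refused whole. The fingers move at their own pace and stop on an object; the grip force is fixed at half the most. Time passes only in rows, so rows that do not move let the fingers close. It gives the time, the measured TCP pose, the force, the opening and the grip force at its end, in the units of the state.
- state(): the state, without advancing time (a new reading comes with each control period).
- grab_frame(name): name is "side" or "top"; returns the picture (400x640x3 uint8, red, green, blue); there is no depth.
- get_calibration(name): a dict with "vertical_fov" (degrees; the focal length in pixels is half the picture's height over the tangent of half this angle, whatever the lens; pixels are square), "cx", "cy" (the principal point, pixels), "dist_coeffs" ([k1, k2, p1, p2, k3] as OpenCV has them; the pictures are not rectified), "R" (3x3) and "t" (3): a world point X has camera coordinates R X + t. Camera axes: x right, y down, z forward; pixel columns grow to the right and rows downward; lengths in m; the calibration is good to about 2 mm. A picture is of the moment at which its call begins. get_calibration takes no time and is no camera call.
- job.job_done(): hands the job in; it is judged then, once.
The state is a dict: "time": time; "joint_pos": joint angles; "joint_vel": joint speeds; "joint_efforts": joint torques, N m; "tool_pos": TCP position; "tool_rot": TCP orientation; "contact_force": force on the tool from outside, world axes, zero at the start; "ft_torque": the same for the moment, N m; "gripper_width": opening from 0.0 (shut) to 1.0 (fully open); "grasp_force": force on a finger pad.
Only numpy, scipy, OpenCV 4.12 (cv2) and the standard library are available. Lean on these libraries where they do the work, as an engineer would, in place of code of your own. Each camera call takes 0.05 s, during which the arm holds its last target. There are 200 camera calls.

## Task

First slide the hold-down on the dowel base fully back, away from the pins. Then tip the leaning metal panel up onto its foot so that it stands upright against the fence of its rack, and lift it over and lower it onto the base, with both dowel pins in the holes under its foot, the foot flush on the base and its front ledge towards the hold-down. Finally slide the hold-down fully home over the ledge, let go, and leave the loose things lying around where they are.

Things in the scene. Friction and masses are not known exactly. Their poses are not given: they have to be found in the camera images.
- panel: Loose bare-metal panel with small dark dots, 0.25 to 0.5 kg, 115 mm high (z), 136 mm wide (y). Foot: a bar 24 mm deep (x -12 to +12 mm), 28 mm high. Above it a plate 12 mm thick (x 0 to +12 mm) flush with the foot's +x face, leaving a ledge on the -x side. Origin: middle of the foot's underside; z to the top edge. Starts with z 25 degrees above level, top towards the robot, -x side down.
- panel_top (a point): Middle of the panel's top edge (in the panel's frame x = +6, y = 0, z = 115 mm); the plate is 12 mm thick there.
- panel_hole_a (a point): Mouth of one of the two blind holes in the underside of the panel's foot, 11 mm wide, 23 mm deep, small chamfer; x = 0, y = -50 mm in the panel's frame.
- panel_hole_b (a point): Mouth of the other, equal hole: x = 0, y = +50 mm in the panel's frame.
- panel_heel (a point): Middle of the foot's edge between its underside and its -x side (x = -12 mm, z = 0 in the panel's frame). It rests on the rack's floor while the panel leans, its underside towards the fence; as the panel is tipped up, this edge slides back to 24 mm from the fence while the foot's other lower edge slides down the fence.
- rack: Fixed grey rack in which the panel leans: floor plate 135 mm (x -60 to +75 mm) by 150 mm (y), 6 mm thick, with an upright fence. Origin: on the table under the floor plate; x points away from the robot, to the fence. The fence's near face is at x = +55 mm; it is 12 mm thick (18 with ribs), 150 mm wide, its top 58 mm above the table.
- rack_bar (a point): Middle of the round steel bar, 12 mm thick, along the rack's y, on two posts, at x = -24 mm and 44 mm above the table, which holds up the leaning plate.
- rack_stand (a point): Point on the rack's floor (6 mm above the table) where the middle of the panel's foot comes to be when it stands upright with its +x face against the fence: x = +43 mm, y = 0 in the rack's frame.
- base: Fixed dark steel base, 132 mm (x -102 to +30 mm) by 150 mm (y), 12 mm thick, with two upright steel pins, 8 mm in diameter, 18 mm tall with tapered tips, at x = 0, y = -50 and +50 mm. Origin: on the table under the midpoint between the pins; x points away from the robot. The hold-down slides on its -x side. Seated, the panel's axes are parallel to the base's.
- base_seat (a point): Midpoint between the feet of the two pins, on the top face of the base (12 mm above the table); the panel's origin comes to lie here.
- holddown (a joint): Position (m) of the bare-metal hold-down: 0 = home, its tongue over the ledge of a seated panel, to 0.035 = fully back along the base's -x. Starts within 12 mm of home; stays where left; 2 to 3 N moves it. At home the tongue is 40 mm wide (y), 42.7 to 51.7 mm above the table, ends at x = -3 mm in the base's frame and clears a seated ledge by 2.7 mm.
- tab (a point): Middle of the top edge of the hold-down's upright tab, 110 mm above the table; the tab is 12 mm thick (x), 36 mm wide (y) and rises from the tongue at 52 mm to 110 mm. It moves with the hold-down; at home it is at x = -46 mm, y = 0 in the base's frame. Push it either way or pinch it from above.
- tape_roll: Loose roll of yellow tape, 56 mm across, 13 mm high, lying on the table near the front; leave it alone. Origin: centre of its underside.
- dish_60_a: Loose clear dish with lid, 60 mm across, 14 mm high, near the front; leave it alone. Origin: centre of its underside.
- marker: Loose marker pen, 132 mm long, 12 mm thick, near the front edge; leave it alone. Origin: its middle, underside.
- hex_key_3: Loose L-shaped hex key, 98 mm long, 6 mm thick, near the front; leave it alone. Origin: its middle, underside.
- spirit_level: Loose round spirit level, 32 mm across, 12 mm high, near the front; leave it alone. Origin: centre of its underside.

How it is judged:
By the outcome, as a careful person would: the job done as asked, in the order asked, and still so for the second after the job is handed in, with the robot touching nothing.
It also fails if it takes over 72 s, if anything falls off the work surface, if the arm or the gripper's body presses on something with over 40 N, if the wrist force passes 120 N, or if a joint passes its speed limit or range.

## Working session

There is one attempt and no reset: what is moved stays moved. The work goes in short steps, Python scripts to look and compute and a tool call to move; the robot and the scene stay as the last step left them, time stands still between calls to the robot, and variables do not carry over. Pictures are saved under pics/ and viewed, at most 10 in all, crops included, and the job is handed in when it is done.

Besides the shell and the picture viewer there is one more tool, called after "Emit:" as name(argument=value, ...) on one line, values as JSON. move_arm: Moves the arm, as the interface text tells. Shift numbers are shares of 0.6 m and turn numbers shares of 6 degrees, none past 1 either way. Its arguments: {"type":"object","properties":{"targets":{"type":"array"}},"required":["targets"]}

```bash
mkdir -p pics; python3 - <<'E'
from plant import state, grab_frame, get_calibration
import cv2
s=state();print({k:s[k] for k in('time','tool_pos','tool_rot','gripper_width')})
for n in('side','top'):
    cv2.imwrite(f'pics/{n}0.png',grab_frame(n)[:,:,::-1]);print(n,get_calibration(n))
E
```

```text
{'time': 0.0, 'tool_pos': array([ 0.20641102, -0.5893366 ,  0.25508751]), 'tool_rot': array([-1.00933024e-03,  9.85852304e-01,  1.67613278e-01, -6.53351317e-05]), 'gripper_width': 1.0045066297745713}
side {'vertical_fov': 48.601473672670664, 'cx': 313.1385943035729, 'cy': 205.26508602117076, 'dist_coeffs': array([-0.02360076,  0.        ,  0.        ,  0.        ,  0.        ]), 'R': array([[-0.97237664, -0.23340813,  0.0020781 ],
       [-0.1600337 ,  0.66016542, -0.73387386],
       [ 0.16992023, -0.71393436, -0.6792826 ]]), 't': array([0.42786155, 0.22570865, 1.03939113])}
top {'vertical_fov': 44.10371218738909, 'cx': 315.89294702693553, 'cy': 192.6541226504641, 'dist_coeffs': array([-0.02363478,  0.        ,  0.        ,  0.        ,  0.        ]), 'R': array([[ 0.00378032, -0.99980289,  0.01949066],
       [-0.99899953, -0.00464438, -0.04447885],
       [ 0.04456061, -0.01930302, -0.99882018]]), 't': array([-0.14398088,  0.47344464,  1.13222558])}
```

View pics/side0.png

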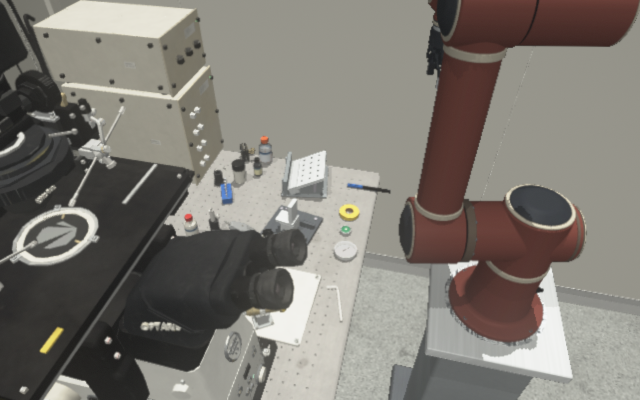

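View pics/top0.png

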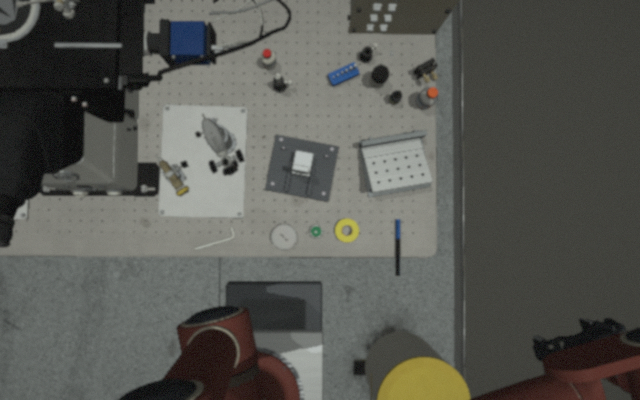

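The top view shows the base near (302,168), with the hold-down tab at about (302,160), and the rack with the panel near (395,162). Side view: the rack is near (306,178) and the base near (290,225). I'll enlarge both.

```bash
python3 - <<'E'
import cv2,numpy as np
t=cv2.imread('pics/top0.png')[122:207,255:445];s=cv2.imread('pics/side0.png')[145:250,250:345]
cv2.imwrite('pics/t1.png',cv2.resize(t,None,fx=4.2,fy=4.2,interpolation=cv2.INTER_CUBIC))
cv2.imwrite('pics/s1.png',cv2.resize(s,None,fx=5.6,fy=5.6,interpolation=cv2.INTER_CUBIC))
E
```

```text
(no output)
```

View pics/t1.png

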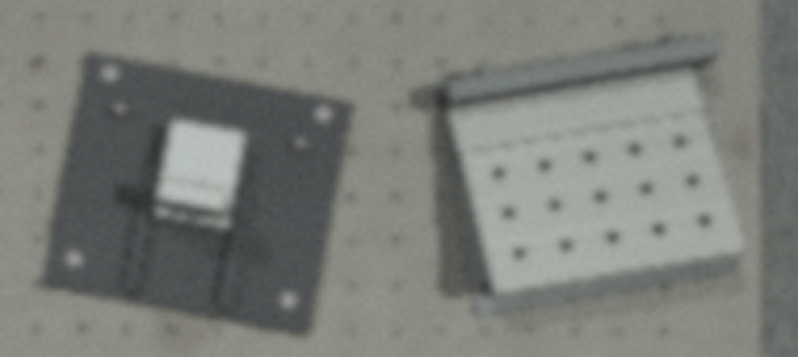

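View pics/s1.png

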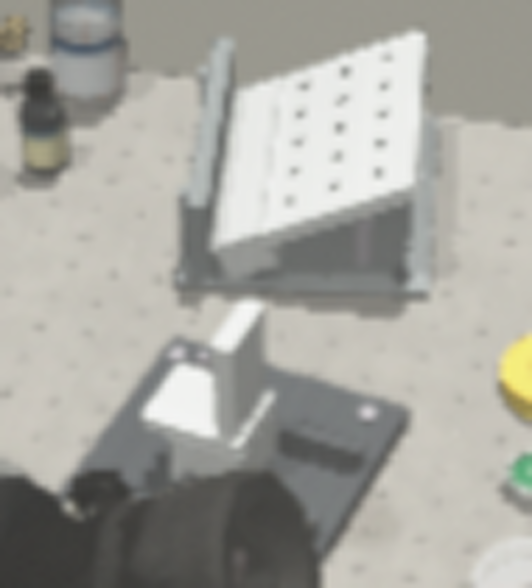

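The crops show the base with corners at (88,53), (354,104), (308,333) and (42,288) in the top crop. The pins are at (119,108) and (300,142), the tab top is around (205,150), and the fence top runs (447,92) to (720,45). The panel is leaning with its top edge near (490,290)-(742,250). Now I'll turn these into positions.

```bash
cat >h.py <<'E'
import numpy as np,cv2
from plant import state,grab_frame,get_calibration
def avg(n,k=8): return np.mean([grab_frame(n).astype(float) for _ in range(k)],0)
def KD(n):
    c=get_calibration(n);f=200/np.tan(np.radians(c['vertical_fov']/2))
    return np.array([[f,0,c['cx']],[0,f,c['cy']],[0,0,1]]),c['dist_coeffs'],c['R'],c['t']
def ray(n,px,z):
    K,D,R,t=KD(n);u=cv2.undistortPoints(np.array(px,float).reshape(-1,1,2),K,D)[:,0]
    d=np.c_[u,np.ones(len(u))]@R;o=-R.T@t
    return o+d*((z-o[2])/d[:,2])[:,None]
def proj(n,P):
    K,D,R,t=KD(n);return cv2.projectPoints(np.array(P,float).reshape(-1,3),cv2.Rodrigues(R)[0],t,K,D)[0][:,0]
def blob(g,p,r=3):
    x,y=np.round(p).astype(int);w=g[y-r:y+r+1,x-r:x+r+1];w=np.clip(w-np.median(w)-5,0,None)
    Y,X=np.mgrid[y-r:y+r+1,x-r:x+r+1];return np.array([(w*X).sum(),(w*Y).sum()])/w.sum()
def loc(o,yaw,p): # world->local xy
    c,s=np.cos(yaw),np.sin(yaw);d=np.array(p)[...,:2]-o;return d@np.array([[c,-s],[s,c]])
def wor(o,yaw,p):
    c,s=np.cos(yaw),np.sin(yaw);return o+np.array(p)@np.array([[c,s],[-s,c]])
E
python3 - <<'E'
from h import *
im=avg('top');np.save('top0.npy',im);g=im.mean(2)
pp=np.array([blob(g,p) for p in((283.3,147.7),(326.4,155.8))]);P=ray('top',pp,.029)
print('pins',pp,P,np.linalg.norm(P[0]-P[1]))
d=P[0,:2]-P[1,:2];print('base O',P.mean(0),'yaw',np.degrees(np.arctan2(-d[0],d[1])))
o=np.array([255,122]);C=lambda a:np.array(a)/4.2+o
# base mask
m=((g<95)&(np.abs(np.ptp(im,axis=2))<30)).astype(np.uint8)
m[:, :260]=0;m[:,345:]=0;m[:128]=0;m[207:]=0
c=max(cv2.findContours(m,0,cv2.CHAIN_APPROX_NONE)[0],key=cv2.contourArea)
b=cv2.boxPoints(cv2.minAreaRect(c));W=ray('top',b,.012);print('box',b,W[:,:2],np.linalg.norm(np.roll(W,1,0)-W,axis=1))
O=W.mean(0)[:2];print('centre',O)
sc=np.array([blob(g,C(p)) for p in((110,73),(323,114),(288,299),(73,258))]);S=ray('top',sc,.012);print('screws',S[:,:2],S.mean(0),np.linalg.norm(np.roll(S,1,0)-S,axis=1))
for n,a,z in(('fence near',[(450,100),(718,57)],.058),('fence far',[(447,78),(712,38)],.058),('panel top hi',[(495,291),(742,252)],.0764),('tab top',[(158,180),(240,187),(230,224),(155,216)],.11)):
    w=ray('top',C(a),z)[:,:2];print(n,w.round(4).tolist(),np.linalg.norm(w[1]-w[0]),np.degrees(np.arctan2(*( -(w[0]-w[1])[:1]).tolist(),(w[0]-w[1])[1])))
E
```

```text
pins [[283.17915531 147.11512262]
 [326.10142727 155.34467051]] [[ 0.57732182 -0.06633378  0.029     ]
 [ 0.55898345 -0.16473039  0.029     ]] 0.10009090671477634
base O [ 0.56815263 -0.11553209  0.029     ] yaw -10.557205116277299
box [[264.20163 189.45837]
 [274.87766 134.29889]
 [338.21463 146.55768]
 [327.5386  201.71716]] [[ 0.48089006 -0.02232974]
 [ 0.60952056 -0.04601384]
 [ 0.58177825 -0.19358641]
 [ 0.45315495 -0.16904426]] [0.14931304 0.13079275 0.15015758 0.13094377]
centre [ 0.53133596 -0.10774356]
screws [[ 0.59874849 -0.05957532]
 [ 0.57690573 -0.1779827 ]
 [ 0.47336592 -0.15890965]
 [ 0.49568178 -0.0405872 ]] [ 0.53617548 -0.10926372  0.012     ] [0.10480122 0.12040521 0.10528187 0.12040848]
fence near [[0.5774, -0.2442], [0.6016, -0.3881]] 0.14591871703826162 9.544063908969315
fence far [[0.5892, -0.2427], [0.6119, -0.385]] 0.1441206462707789 9.033134635611642
panel top hi [[0.4748, -0.2656], [0.4958, -0.3956]] 0.1316525359699864 9.214706618795624
tab top [[0.5285, -0.0905], [0.5252, -0.1319], [0.5064, -0.1269], [0.5102, -0.0891]] 0.04158175930211739 -4.574791525971795
```

Pins: base at (0.568, -0.1155), yaw -10.5°. Rack at about (0.535, -0.325), yaw +9.4°. First move: rotate so tool y lies along base x, then go above a point between the tab and the pins with the gripper closed.

Emit:
move_arm(targets=[[[0,0,0,0,-1],[0,0,0,0,-1],[0,0,0,0,-1],[0,0,0,0,-1],[0,0,0,0,-1]]])

```text
time: 0.92
tool_pos: [0.2065, -0.5899, 0.2563]
tool_rot: [0.0, 0.908, 0.419, -0.0]
contact_force: [-1.0, 0.0, -0.4]
gripper_width: 0.298
grasp_force: 0.0
```

Emit:
move_arm(targets=[[[0,0,0,0,-1],[0,0,0,0,-1],[0,0,0,0,-1],[0,0,0,0,-1],[0,0,0,0,-1]]])

```text
time: 1.33
tool_pos: [0.2065, -0.5899, 0.2564]
tool_rot: [0.0, 0.768, 0.64, -0.0]
contact_force: [0.3, -0.2, -0.9]
gripper_width: -0.002
grasp_force: 0.0
```

Emit:
move_arm(targets=[[[0,0.059,0.0288,0,0],[0,0.059,0.0288,0,0],[0,0.059,0.0288,0,0],[0,0.059,0.0288,0,0],[0,0.059,0.0288,0,0]]])

```text
time: 1.75
tool_pos: [0.325, -0.4305, 0.2564]
tool_rot: [0.0, 0.77, 0.638, 0.0]
contact_force: [1.1, -0.3, 0.2]
gripper_width: 0.003
grasp_force: 0.0
```

Emit:
move_arm(targets=[[[0,0.059,0.0288,0,0],[0,0.059,0.0288,0,0],[0,0.059,0.0288,0,0],[0,0.059,0.0288,0,0],[0,0.059,0.0288,0,0]]])

```text
time: 2.17
tool_pos: [0.4429, -0.2724, 0.2567]
tool_rot: [0.0, 0.77, 0.638, 0.0]
contact_force: [0.5, -0.8, -0.5]
gripper_width: 0.0
grasp_force: 0.0
```

Emit:
move_arm(targets=[[[0,0.059,0.0288,0,0],[0,0.059,0.0288,0,0],[0,0.059,0.0288,0,0],[0,0.059,0.0288,0,0],[0,0.059,0.0288,0,0]]])

```text
time: 2.58
tool_pos: [0.5608, -0.1144, 0.2566]
tool_rot: [0.0, 0.77, 0.638, 0.0]
contact_force: [0.8, -0.4, 0.8]
gripper_width: -0.002
grasp_force: 0.0
```

Emit:
move_arm(targets=[[[0,0,0,0,0],[0,0,0,0,0]]])

```text
time: 2.75
tool_pos: [0.5606, -0.1145, 0.2562]
tool_rot: [-0.0, 0.769, 0.64, -0.0]
contact_force: [-0.3, 0.0, -0.9]
gripper_width: 0.003
grasp_force: 0.0
```

Emit:
move_arm(targets=[[[0,0,0,0.065,0],[0,0,0,0.065,0],[0,0,0,0.065,0],[0,0,0,0.065,0],[0,0,0,0,0]]])

```text
time: 3.17
tool_pos: [0.5534, -0.1154, 0.0913]
tool_rot: [-0.007, 0.77, 0.637, -0.004]
contact_force: [-1.9, 1.4, -1.4]
gripper_width: 0.001
grasp_force: 0.0
```

Emit:
move_arm(targets=[[[0,0,-0.01,0,0],[0,0,-0.01,0,0],[0,0,-0.01,0,0],[0,0,-0.01,0,0]]])

```text
time: 3.5
tool_pos: [0.5377, -0.1127, 0.1039]
tool_rot: [0.003, 0.77, 0.638, 0.002]
contact_force: [2.3, -1.2, 1.4]
gripper_width: -0.004
grasp_force: 1.1
```

Emit:
move_arm(targets=[[[0,0,-0.01,0,0],[0,0,-0.01,0,0]]])

```text
time: 3.67
tool_pos: [0.5256, -0.1101, 0.1029]
tool_rot: [0.002, 0.77, 0.638, 0.001]
contact_force: [1.7, -0.3, 1.4]
gripper_width: -0.002
grasp_force: 1.2
```

Emit:
move_arm(targets=[[[0,0,-0.006,0,0],[0,0,-0.006,0,0],[0,0,-0.006,0,0],[0,0,-0.004,0,0]]])

```text
time: 4.0
tool_pos: [0.5112, -0.107, 0.1004]
tool_rot: [0.0, 0.77, 0.638, 0.0]
contact_force: [2.1, -0.3, 1.6]
gripper_width: 0.005
grasp_force: 1.1
```

Emit:
move_arm(targets=[[[0,0,-0.004,0,0],[0,0,0,0,0]]])

```text
time: 4.17
tool_pos: [0.5085, -0.1064, 0.1]
tool_rot: [-0.0, 0.77, 0.638, -0.0]
contact_force: [1.6, 0.6, 0.2]
gripper_width: 0.004
grasp_force: 0.4
```

Emit:
move_arm(targets=[[[0,0,-0.004,0,0],[0,0,0,0,0]]])

```text
time: 4.33
tool_pos: [0.5063, -0.106, 0.0999]
tool_rot: [-0.0, 0.77, 0.638, -0.0]
contact_force: [-0.7, -0.4, 0.4]
gripper_width: -0.0
grasp_force: 0.3
```

Emit:
move_arm(targets=[[[0,0,-0.003,0,0],[0,0,0,0,0]]])

```text
time: 4.5
tool_pos: [0.5056, -0.1059, 0.1]
tool_rot: [0.001, 0.77, 0.638, 0.001]
contact_force: [5.7, -0.3, -4.0]
gripper_width: 0.003
grasp_force: 2.9
```

Emit:
move_arm(targets=[[[0,0,-0.003,0,0],[0,0,0,0,0]]])

```text
time: 4.67
tool_pos: [0.5054, -0.1059, 0.1001]
tool_rot: [0.003, 0.77, 0.638, 0.002]
contact_force: [13.3, -1.1, -8.7]
gripper_width: -0.001
grasp_force: 6.5
```

Emit:
move_arm(targets=[[[0,0,-0.002,0,0],[0,0,0,0,0]]])

```text
time: 4.83
tool_pos: [0.5053, -0.1059, 0.1002]
tool_rot: [0.004, 0.77, 0.638, 0.004]
contact_force: [18.2, -2.6, -12.8]
gripper_width: -0.004
grasp_force: 8.7
```

Emit:
move_arm(targets=[[[0,0,0.015,0,0],[0,0,0.01,-0.03,0],[0,0,0,-0.06,0],[0,0,0,-0.06,-0.5],[0,0,0,-0.06,-1]]])

```text
time: 5.25
tool_pos: [0.5157, -0.1078, 0.2265]
tool_rot: [-0.002, 0.716, 0.698, -0.001]
contact_force: [0.4, -0.7, -0.9]
gripper_width: -0.003
grasp_force: 0.0
```

Emit:
move_arm(targets=[[[0,0,0,-0.02,-1],[0,0,0,0,-0.82],[0,0,0,0,0],[0,0,0,0,0]]])

```text
time: 5.58
tool_pos: [0.5162, -0.1079, 0.2375]
tool_rot: [-0.001, 0.649, 0.761, -0.0]
contact_force: [0.1, -0.2, 0.1]
gripper_width: 0.005
grasp_force: 0.0
```

Emit:
move_arm(targets=[[[0,-0.03,-0.014,0,0],[0,-0.06,-0.027,0,0],[0,-0.06,-0.027,0,0],[0,-0.06,-0.027,0,0],[0,-0.06,-0.027,0,0]]])

```text
time: 6.0
tool_pos: [0.4691, -0.2806, 0.2365]
tool_rot: [-0.002, 0.649, 0.761, -0.0]
contact_force: [-0.2, 0.5, -0.1]
gripper_width: 0.003
grasp_force: 0.0
```

Emit:
move_arm(targets=[[[0,-0.06,-0.027,0,0],[0,-0.03,-0.014,0,0],[0,0,0,0,0],[0,0,0,0,0]]])

```text
time: 6.33
tool_pos: [0.4538, -0.3372, 0.2365]
tool_rot: [-0.002, 0.649, 0.76, 0.0]
contact_force: [-0.2, 0.2, -0.2]
gripper_width: -0.002
grasp_force: 0.0
```

```bash
python3 - <<'E'
from h import *
print(state()['tool_pos'],state()['time'])
im=avg('top',4);np.save('top1.npy',im);s=avg('side',2)
a=cv2.resize(im[115:215,250:440],None,fx=3.4,fy=3.4,interpolation=2);b=cv2.resize(s[145:250,250:345],None,fx=2.3,fy=2.3,interpolation=2)
c=np.zeros((a.shape[0]+b.shape[0],a.shape[1],3));c[:a.shape[0]]=a;c[a.shape[0]:,:b.shape[1]]=b
cv2.imwrite('pics/c2.png',c[:,:,::-1].clip(0,255))
E
```

```text
[ 0.45384826 -0.3372131   0.23647555] 6.3333[ WARN:0@8.871] global loadsave.cpp:1063 imwrite_ Unsupported depth image for selected encoder is fallbacked to CV_8U.
```

View pics/c2.png

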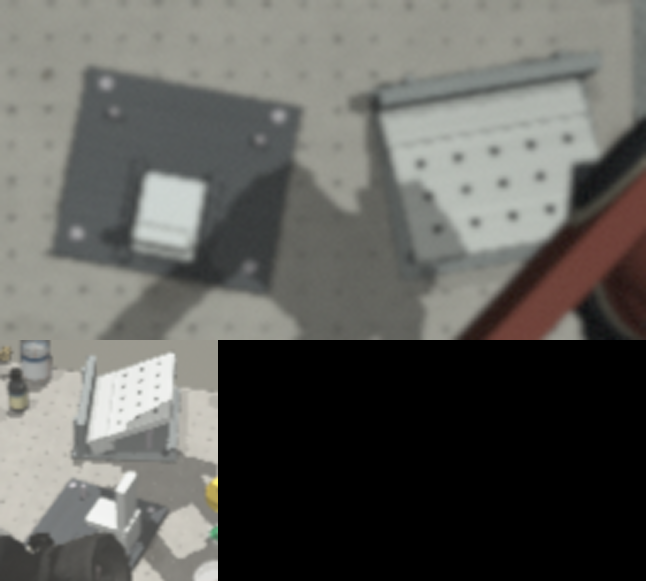

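The hold-down is fully back: the tab top has moved to about (165,240) in the composite, near the base's front. The panel is untouched. Next I'll descend in front of the panel's top edge.

Emit:
move_arm(targets=[[[0,0,0,0.03,0],[0,0,0,0.06,0],[0,0,0,0.06,0],[0,0,0,0.06,0],[0,0,0,0.04,0]]])

```text
time: 7.05
tool_pos: [0.4538, -0.3348, 0.0848]
tool_rot: [-0.002, 0.648, 0.762, 0.0]
contact_force: [0.1, 0.4, 0.6]
gripper_width: 0.002
grasp_force: 0.0
```

Emit:
move_arm(targets=[[[0,0,0,0.018,0],[0,0,0,0,0],[0,0,0.01,0,0],[0,0,0.008,0,0],[0,0,0,0,0]]])

```text
time: 7.47
tool_pos: [0.468, -0.3364, 0.0805]
tool_rot: [0.003, 0.648, 0.762, -0.0]
contact_force: [-0.0, 0.2, 0.0]
gripper_width: 0.001
grasp_force: 0.0
```

Emit:
move_arm(targets=[[[0,0,0.005,0,0],[0,0,0,0,0]]])

```text
time: 7.63
tool_pos: [0.4687, -0.3361, 0.08]
tool_rot: [0.001, 0.648, 0.762, -0.002]
contact_force: [-6.8, -0.8, 6.3]
gripper_width: -0.001
grasp_force: 4.0
```

Emit:
move_arm(targets=[[[0,0,0.006,-0.008,0],[0,0,0.008,-0.014,0],[0,0,0.008,-0.014,0],[0,0,0,0,0]]])

```text
time: 7.97
tool_pos: [0.4813, -0.3339, 0.1024]
tool_rot: [-0.0, 0.648, 0.762, -0.002]
contact_force: [-9.1, 0.4, 5.1]
gripper_width: 0.002
grasp_force: 5.5
```

```bash
python3 - <<'E'
from h import *
s=avg('side',2)
cv2.imwrite('pics/s3.png',cv2.resize(s[135:225,265:360],None,fx=5,fy=5,interpolation=2)[:,:,::-1].clip(0,255).astype('uint8'))
E
```

```text
(no output)
```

View pics/s3.png

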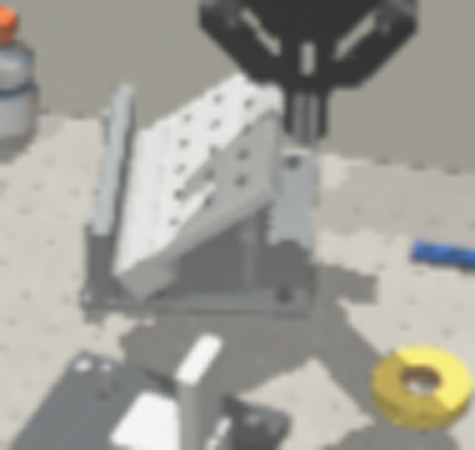

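The panel's top edge is rising on the closed fingers (tip near (305,135)), its foot still against the fence. Continue along the arc.

Emit:
move_arm(targets=[[[0,0,0.01,-0.013,0],[0,0,0.01,-0.01,0],[0,0,0.01,-0.008,0],[0,0,0.01,-0.007,0],[0,0,0.01,-0.006,0]]])

```text
time: 8.48
tool_pos: [0.5119, -0.3285, 0.1275]
tool_rot: [0.001, 0.648, 0.762, -0.0]
contact_force: [-2.1, -1.1, 3.8]
gripper_width: -0.001
grasp_force: 1.9
```

Emit:
move_arm(targets=[[[0,0,0.01,-0.006,0],[0,0,0.01,-0.005,0],[0,0,0.01,-0.004,0],[0,0,0.01,-0.002,0],[0,0,0.008,0,0]]])

```text
time: 8.9
tool_pos: [0.5404, -0.3229, 0.1356]
tool_rot: [0.0, 0.648, 0.762, 0.0]
contact_force: [-0.1, -0.1, 0.1]
gripper_width: 0.003
grasp_force: 0.0
```

Emit:
move_arm(targets=[[[0,0,0.008,0,0],[0,0,0.006,0,0],[0,0,0,0,0]]])

```text
time: 9.15
tool_pos: [0.5484, -0.3216, 0.1353]
tool_rot: [-0.0, 0.648, 0.762, 0.0]
contact_force: [0.3, -0.1, -0.3]
gripper_width: -0.001
grasp_force: 0.0
```

Emit:
move_arm(targets=[[[0,0,0.008,0,0],[0,0,0.007,0,0],[0,0,0,0,0]]])

```text
time: 9.4
tool_pos: [0.5573, -0.3204, 0.1357]
tool_rot: [0.0, 0.648, 0.762, 0.0]
contact_force: [0.3, 0.4, 0.4]
gripper_width: 0.002
grasp_force: 0.0
```

Emit:
move_arm(targets=[[[0,0,0.006,0,0],[0,0,0.003,0,0],[0,0,0,0,0]]])

```text
time: 9.65
tool_pos: [0.5624, -0.3195, 0.1358]
tool_rot: [0.0, 0.648, 0.762, 0.0]
contact_force: [0.6, 0.6, 0.4]
gripper_width: 0.003
grasp_force: 0.0
```

Emit:
move_arm(targets=[[[0,0,0.003,0,0],[0,0,0,0,0]]])

```text
time: 9.82
tool_pos: [0.5639, -0.3193, 0.1357]
tool_rot: [-0.0, 0.648, 0.762, -0.0]
contact_force: [-1.0, 0.4, -0.1]
gripper_width: -0.001
grasp_force: 0.2
```

Emit:
move_arm(targets=[[[0,0,0.003,0,0],[0,0,0,0,0]]])

```text
time: 9.98
tool_pos: [0.5656, -0.319, 0.1357]
tool_rot: [-0.0, 0.648, 0.762, -0.0]
contact_force: [-1.1, 0.3, 1.1]
gripper_width: -0.005
grasp_force: 0.4
```

Emit:
move_arm(targets=[[[0,0,-0.015,0,0],[0,0,-0.02,0,0],[0,0,0,-0.04,0],[0,0,0,-0.06,0],[0,0,0,-0.06,0]]])

```text
time: 10.4
tool_pos: [0.5427, -0.3219, 0.2307]
tool_rot: [-0.002, 0.648, 0.761, -0.0]
contact_force: [0.8, -1.2, -0.0]
gripper_width: -0.0
grasp_force: 0.0
```

Emit:
move_arm(targets=[[[100,0,-0.05,-0.02,0],[100,0,-0.05,0,0],[100,0,-0.05,0,0],[100,0,-0.03,0,0],[100,0,0,0,0]]])

```text
time: 10.82
tool_pos: [0.4348, -0.3402, 0.2437]
tool_rot: [-0.0, 0.649, 0.761, -0.001]
contact_force: [-0.3, -0.1, 1.2]
gripper_width: 0.708
grasp_force: 0.0
```

```bash
python3 - <<'E'
from h import *
print(state()['tool_pos'],state()['time'])
im=avg('top',8);np.save('top2.npy',im);s=avg('side',4);np.save('side2.npy',s)
a=cv2.resize(im[115:185,340:440],None,fx=7,fy=7,interpolation=2);b=cv2.resize(s[120:225,265:365],None,fx=4,fy=4,interpolation=2)[:,:300]
c=np.zeros((490,790,3));c[:490,:500]=a[:,:500];c[:b.shape[0],500:790]=b[:490,:290]
cv2.imwrite('pics/c4.png',c[:,:,::-1].clip(0,255).astype('uint8'))
E
```

```text
[ 0.43481527 -0.3401508   0.24365972] 10.8167
```

View pics/c4.png

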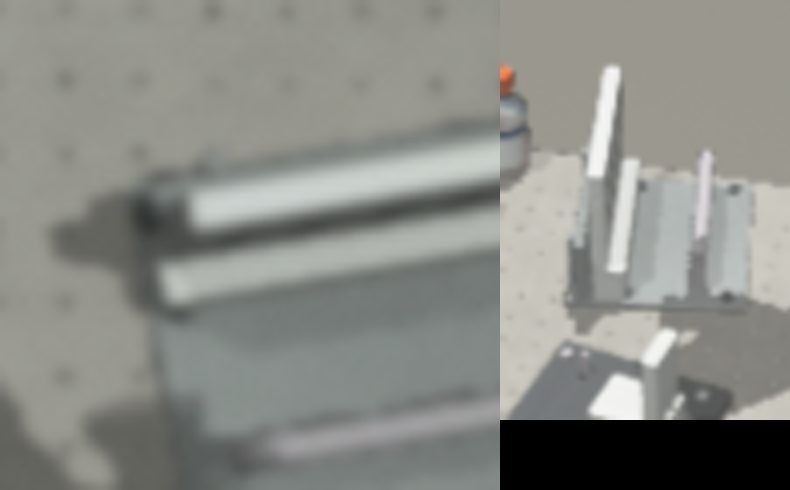

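The panel stands upright against the fence: the top-edge strip starts at (190,205) in the left pane and the ledge strip below it at (165,280). Now measuring the top edge for the grasp.

```bash
cat >>h.py <<'E'
def strip(im,z,seed,thr=None,n='top',R=45):
    """rotated rect of bright strip around seed pixel -> world centre, yaw, size"""
    g=im.mean(2);x,y=seed;x0,y0=x-R,y-R//2
    w=cv2.resize(g[y0:y0+R,x0:x0+2*R].astype(np.float32),None,fx=8,fy=8,interpolation=cv2.INTER_CUBIC)
    m=(w>thr).astype(np.uint8);_,lab=cv2.connectedComponents(m)
    l=lab[int((y-y0)*8+4),int((x-x0)*8+4)];m=(lab==l).astype(np.uint8)
    c=max(cv2.findContours(m,0,1)[0],key=cv2.contourArea)
    b=(cv2.boxPoints(cv2.minAreaRect(c))+.5)/8-.5+[x0,y0]
    W=ray(n,b,z)[:,:2];e=W[1]-W[0];f=W[2]-W[1]
    if np.linalg.norm(f)>np.linalg.norm(e):e,f=f,e
    if e[1]<0:e=-e
    return W.mean(0),np.degrees(np.arctan2(-e[0],e[1])),np.linalg.norm(e),np.linalg.norm(f),b.mean(0)
E
python3 - <<'E'
from h import *
im=np.load('top2.npy');g=im.mean(2)
y,x=115+175//7,340+480//7
print(g[y-8:y+14,x-4].round())
for t in(140,150,160,170):print(t,strip(im,.121,(x,y-1),t))
E
```

```text
[122. 117. 127. 148. 176. 197. 204. 202. 187. 149. 106.  79.  83. 116.
 155. 173. 178. 177. 164. 136. 114. 114.]
140 (array([ 0.5931507 , -0.31471596]), np.float64(0.5108744923765589), np.float64(0.15369238966847507), np.float64(0.07689391845023372), array([398.625 , 134.5625]))
150 (array([ 0.58385261, -0.31494537]), np.float64(9.790970908390097), np.float64(0.13797607751812613), np.float64(0.01374219338430032), array([398.75649971, 138.90477753]))
160 (array([ 0.58349487, -0.31430571]), np.float64(9.98733196129677), np.float64(0.13581942585433873), np.float64(0.011863704513710695), array([398.45869374, 139.06998038]))
170 (array([ 0.58335048, -0.31403419]), np.float64(10.116207641877093), np.float64(0.13427975904125095), np.float64(0.010291692795792545), array([398.33291566, 139.13643646]))
```

Emit:
move_arm(targets=[[[100,0,0,0,-0.08],[100,0,0.05,0,0],[100,0,0.06,0,0],[100,0,0.06,0,0],[100,0,0.05,0,0]]])

```text
time: 11.83
tool_pos: [0.5703, -0.3169, 0.2437]
tool_rot: [0.0, 0.645, 0.765, 0.0]
contact_force: [-1.0, -1.0, 0.3]
gripper_width: 1.001
grasp_force: 0.0
```

Emit:
move_arm(targets=[[[100,0,0.034,0,0],[100,0,0,0,0],[100,0,0,0,0]]])

```text
time: 12.08
tool_pos: [0.5891, -0.3136, 0.2431]
tool_rot: [-0.0, 0.644, 0.765, -0.0]
contact_force: [-0.2, 0.5, -0.0]
gripper_width: 0.999
grasp_force: 0.0
```

Emit:
move_arm(targets=[[[100,0,-0.007,0.02,0],[100,0,0,0.05,0],[100,0,0,0.05,0],[100,0,0,0.05,0],[100,0,0,0.03,0]]])

```text
time: 12.5
tool_pos: [0.5809, -0.314, 0.119]
tool_rot: [-0.003, 0.645, 0.764, -0.0]
contact_force: [-0.7, 0.5, -1.5]
gripper_width: 1.0
grasp_force: 0.0
```

Emit:
move_arm(targets=[[[100,0,0,0.02,0],[100,0,0,0.01,0],[100,0,0,0,0],[50,0,0,0,0],[50,0,0,0,0]]])

```text
time: 12.92
tool_pos: [0.5852, -0.3156, 0.1079]
tool_rot: [0.002, 0.645, 0.764, 0.0]
contact_force: [-0.4, 0.6, 0.6]
gripper_width: 0.745
grasp_force: 0.0
```

Emit:
move_arm(targets=[[[30,0,0,0,0],[0,0,0,0,0],[0,0,0,0,0],[0,0,0,0,0],[0,0,0,0,0]]])

```text
time: 13.33
tool_pos: [0.5834, -0.3151, 0.1064]
tool_rot: [-0.001, 0.644, 0.765, -0.001]
contact_force: [-5.8, -0.2, 4.6]
gripper_width: 0.138
grasp_force: 58.9
```

Emit:
move_arm(targets=[[[0,0,0,0,0],[0,0,0,0,0],[0,0,0,0,0],[0,0,0,0,0]]])

```text
time: 13.67
tool_pos: [0.5834, -0.3151, 0.1064]
tool_rot: [-0.001, 0.644, 0.765, -0.001]
contact_force: [-5.2, -0.1, 4.2]
gripper_width: 0.133
grasp_force: 58.9
```

Emit:
move_arm(targets=[[[0,0,-0.003,-0.005,0],[0,0,-0.002,-0.015,0],[0,0,0,-0.03,0],[0,0,0,-0.04,0],[0,0,0,-0.04,0]]])

```text
time: 14.08
tool_pos: [0.5807, -0.3145, 0.1832]
tool_rot: [-0.001, 0.645, 0.764, 0.0]
contact_force: [1.2, -0.5, -3.2]
gripper_width: 0.136
grasp_force: 58.3
```

Emit:
move_arm(targets=[[[0,0,0,-0.02,0.38],[0,0,0,0,1],[0,0,0,0,1],[0,0,0,0,1],[0,0,0,0,0]]])

```text
time: 14.5
tool_pos: [0.5812, -0.3149, 0.1955]
tool_rot: [-0.0, 0.77, 0.638, 0.0]
contact_force: [-0.3, 0.1, -5.0]
gripper_width: 0.135
grasp_force: 58.4
```

Emit:
move_arm(targets=[[[0,0.03,-0.007,0,0],[0,0.05,-0.011,0,0],[0,0.05,-0.011,0,0],[0,0.05,-0.011,0,0],[0,0.05,-0.011,0,0]]])

```text
time: 14.92
tool_pos: [0.5761, -0.172, 0.1954]
tool_rot: [-0.0, 0.769, 0.64, 0.0]
contact_force: [-0.3, 0.3, -3.6]
gripper_width: 0.131
grasp_force: 58.8
```

Emit:
move_arm(targets=[[[0,0.05,-0.011,0,0],[0,0.03,-0.007,0,0],[0,0.013,-0.003,0,0],[0,0,0,0,0],[0,0,0,0,0]]])

```text
time: 15.33
tool_pos: [0.5745, -0.1168, 0.1957]
tool_rot: [0.0, 0.769, 0.64, -0.0]
contact_force: [-0.9, -0.5, -3.9]
gripper_width: 0.128
grasp_force: 58.9
```

```bash
python3 - <<'E'
from h import *
s=state();print(s['tool_pos'],s['tool_rot'],s['time'])
im=avg('top',8);np.save('top3.npy',im);sd=avg('side',6);np.save('side3.npy',sd)
z=s['tool_pos'][2]-.1064+.121
p=proj('top',[*s['tool_pos'][:2],z])[0];print(p,'side',proj('side',[*s['tool_pos'][:2],z])[0])
a=cv2.resize(im[100:190,250:350],None,fx=4,fy=4,interpolation=2);b=cv2.resize(sd[120:240,235:335],None,fx=4,fy=4,interpolation=2)
c=np.zeros((480,800,3));c[:360,:400]=a;c[:,400:]=b
cv2.imwrite('pics/c5.png',c[:,:,::-1].clip(0,255).astype('uint8'))
E
```

```text
[ 0.57449327 -0.11682397  0.19572803] [ 2.89659880e-04  7.68727703e-01  6.39576109e-01 -1.90184995e-04] 15.3333
[305.02986809 135.8746376 ] side [270.792988   165.11797003]
```

View pics/c5.png

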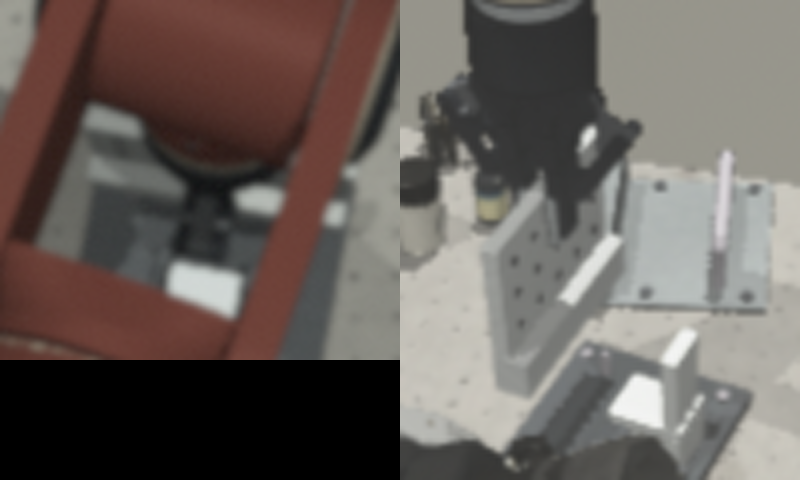

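The panel hangs upright, ledge towards the hold-down. Its left ledge end is near (90,165) and the right near (348,205) in the left pane, partly hidden by the arm. I'll check the ledge ends against the expected pose to get the lateral offset.

```bash
python3 - <<'E'
from h import *
from scipy.ndimage import map_coordinates as mc
im=np.load('top3.npy');g=im.mean(2)
tp=np.array([.57449,-.11682]);zb=.19573-.1064+.006;yaw=np.radians(-10.5)
def line(pts,z):
    w=wor(tp,yaw,np.array(pts)-[.006,0]);q=proj('top',np.c_[w,np.full(len(w),z)]);return mc(g,[q[:,1],q[:,0]],order=1)
def cross(t,v):
    h=(v.max()+v.min())/2;i=np.where(np.diff(np.sign(v-h)))[0];return (t[i]+(h-v[i])/(v[i+1]-v[i])*(t[i+1]-t[i])).round(4)
for nm,x,z in(('ledge',-.006,zb+.028),('plate',.006,zb+.115)):
    for sgn in(1,-1):
        t=np.arange(.050,.082,.001);v=line([(x,sgn*a) for a in t],z);print(nm,sgn,cross(t,v),v[::3].round())
for y in(.062,.055,.045,-.055,-.062,-.066):
    t=np.arange(-.024,.010,.001);v=line([(a,y) for a in t],zb+.028);print('ledge x at y',y,cross(t,v),v[::2].round())
E
```

```text
ledge 1 [0.0738] [113. 119. 128. 132. 134. 133. 125. 109. 103.  99.  82.]
ledge -1 [0.0571 0.0686 0.0726] [ 77.  80. 110. 156. 178. 167. 132. 122. 131. 133. 136.]
plate 1 [0.0677] [140. 139. 140. 140. 139. 126.  84.  43.  37.  37.  43.]
plate -1 [0.0601] [ 77.  78.  79. 101. 143. 158. 152. 152. 152. 152. 153.]
ledge x at y 0.062 [-0.0113  0.0014] [ 67.  67.  66.  67.  69.  75.  92. 113. 129. 134. 131. 124. 111.  96.
  81.  73.  72.]
ledge x at y 0.055 [-0.0118  0.0012] [ 62.  63.  64.  64.  66.  74.  92. 114. 125. 125. 118. 110. 102.  87.
  73.  65.  63.]
ledge x at y 0.045 [-0.0118  0.003 ] [ 63.  62.  62.  64.  67.  73.  83.  96. 105. 107. 108. 106. 101.  90.
  79.  73.  72.]
ledge x at y -0.055 [-0.0114 -0.0005] [75. 75. 75. 75. 75. 77. 83. 92. 97. 96. 92. 88. 85. 81. 77. 76. 76.]
ledge x at y -0.062 [-0.0112  0.0015] [ 80.  79.  79.  79.  79.  87. 112. 146. 170. 178. 177. 168. 148. 116.
  85.  71.  70.]
ledge x at y -0.066 [-0.0109  0.002 ] [ 82.  81.  81.  81.  81.  87. 103. 128. 149. 158. 159. 155. 142. 117.
  94.  81.  77.]
```

Emit:
move_arm(targets=[[[0,0,-0.0015,0.015,0],[0,0,0,0.025,0],[0,0,0,0.03,0],[0,0,0,0.02,0],[0,0,0,0.008,0]]])

```text
time: 16.45
tool_pos: [0.5719, -0.116, 0.1336]
tool_rot: [-0.002, 0.769, 0.639, -0.001]
contact_force: [-0.3, 0.3, -3.8]
gripper_width: 0.136
grasp_force: 58.6
```

Emit:
move_arm(targets=[[[0,0,0,0,0],[0,0,0,0,0],[0,0,0,0,0]]])

```text
time: 16.7
tool_pos: [0.5744, -0.1168, 0.1381]
tool_rot: [0.001, 0.769, 0.639, 0.001]
contact_force: [0.1, -0.3, -4.2]
gripper_width: 0.132
grasp_force: 58.7
```

Emit:
move_arm(targets=[[[0,0,0,0.004,0],[0,0,0,0.004,0],[0,0,0,0.004,0],[0,0,0,0,0]]])

```text
time: 17.03
tool_pos: [0.5734, -0.1165, 0.1292]
tool_rot: [-0.0, 0.769, 0.639, -0.0]
contact_force: [-0.6, -0.0, -2.7]
gripper_width: 0.132
grasp_force: 58.8
```

Emit:
move_arm(targets=[[[0,0,0,0.004,0],[0,0,0,0.004,0],[0,0,0,0,0]]])

```text
time: 17.28
tool_pos: [0.5733, -0.1165, 0.1242]
tool_rot: [-0.0, 0.769, 0.639, -0.0]
contact_force: [0.5, -0.2, -4.0]
gripper_width: 0.133
grasp_force: 58.9
```

Emit:
move_arm(targets=[[[0,0,0,0.004,0],[0,0,0,0,0]]])

```text
time: 17.45
tool_pos: [0.5734, -0.1166, 0.122]
tool_rot: [-0.0, 0.769, 0.639, -0.0]
contact_force: [-0.4, 0.0, -4.2]
gripper_width: 0.131
grasp_force: 58.8
```

Going in freely (no force). Continuing to the seat.

Emit:
move_arm(targets=[[[0,0,0,0.004,0],[0,0,0,0.004,0],[0,0,0,0.004,0],[0,0,0,0,0]]])

```text
time: 17.78
tool_pos: [0.5733, -0.1165, 0.1145]
tool_rot: [-0.0, 0.769, 0.639, -0.0]
contact_force: [-0.8, -0.3, -3.5]
gripper_width: 0.133
grasp_force: 58.9
```

Emit:
move_arm(targets=[[[0,0,0,0.003,0],[0,0,0,0,0]]])

```text
time: 17.95
tool_pos: [0.5735, -0.1167, 0.1131]
tool_rot: [-0.0, 0.769, 0.639, -0.0]
contact_force: [-0.4, -0.8, -3.9]
gripper_width: 0.13
grasp_force: 58.9
```

Emit:
move_arm(targets=[[[0,0,0,0.002,0],[0,0,0,0,0]]])

```text
time: 18.12
tool_pos: [0.5737, -0.1168, 0.1125]
tool_rot: [0.0, 0.769, 0.639, -0.0]
contact_force: [-1.5, -1.2, -1.9]
gripper_width: 0.134
grasp_force: 59.0
```

Emit:
move_arm(targets=[[[0,0,0,0.002,0],[0,0,0,0,0],[0,0,0,0,0]]])

```text
time: 18.37
tool_pos: [0.5738, -0.1169, 0.1124]
tool_rot: [0.0, 0.769, 0.639, -0.0]
contact_force: [-5.0, -1.7, 5.1]
gripper_width: 0.13
grasp_force: 60.0
```

Emit:
move_arm(targets=[[[0,0,0,0.001,0],[0,0,0,0,0],[0,0,0,0,0]]])

```text
time: 18.62
tool_pos: [0.5739, -0.1169, 0.1124]
tool_rot: [0.0, 0.769, 0.639, -0.0]
contact_force: [-5.4, -2.3, 8.2]
gripper_width: 0.131
grasp_force: 60.4
```

Emit:
move_arm(targets=[[[15,0,0,0,0],[20,0,0,0,0],[30,0,0,0,0],[45,0,0,0,0],[45,0,0,0,0]]])

```text
time: 19.03
tool_pos: [0.5739, -0.1164, 0.1104]
tool_rot: [0.0, 0.769, 0.639, 0.0]
contact_force: [-1.2, -0.1, 0.1]
gripper_width: 0.452
grasp_force: 0.0
```

Emit:
move_arm(targets=[[[45,0,0,-0.01,0],[45,0,0,-0.03,0],[45,0,0,-0.05,0],[45,0,0,-0.06,0],[45,0,0,-0.05,0]]])

```text
time: 19.45
tool_pos: [0.5738, -0.1166, 0.2328]
tool_rot: [0.0, 0.769, 0.639, 0.0]
contact_force: [0.2, -0.2, 0.3]
gripper_width: 0.45
grasp_force: 0.0
```

```bash
python3 - <<'E'
from h import *
s=state();print(s['tool_pos'],s['time'])
im=avg('top',4);np.save('top4.npy',im);sd=avg('side',4);np.save('side4.npy',sd)
a=cv2.resize(im[100:200,250:350],None,fx=4,fy=4,interpolation=2);b=cv2.resize(sd[140:260,235:335],None,fx=4,fy=4,interpolation=2)
c=np.zeros((480,800,3));c[:400,:400]=a;c[:,400:]=b
cv2.imwrite('pics/c6.png',c[:,:,::-1].clip(0,255).astype('uint8'))
E
```

```text
[ 0.57378534 -0.11657064  0.23280707] 19.45
```

View pics/c6.png

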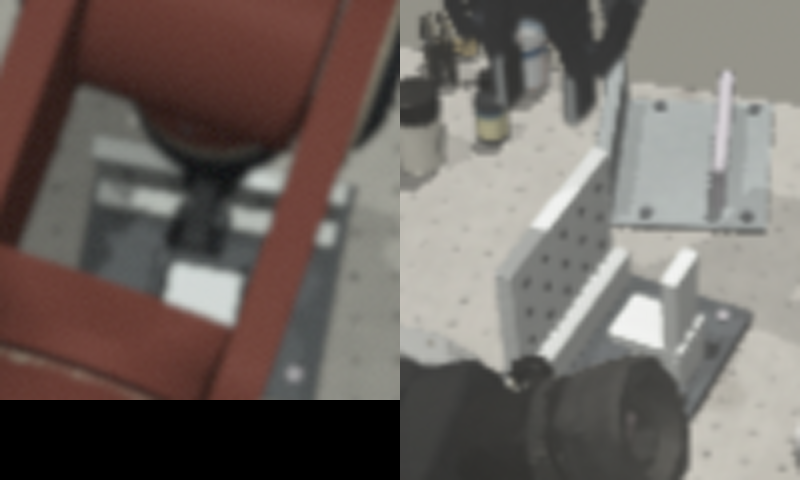

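The panel is seated on the base, upright, ledge towards the hold-down (tongue at (640,320) in the right pane, ledge beside it). Next I'll go behind the tab with the gripper closed.

Emit:
move_arm(targets=[[[0,0,-0.03,0,0],[0,0,-0.05,0,0],[0,0,-0.05,0,0],[0,0,-0.045,0,0],[0,0,-0.025,0,0]]])

```text
time: 20.27
tool_pos: [0.453, -0.0938, 0.2285]
tool_rot: [-0.002, 0.769, 0.639, -0.001]
contact_force: [-0.2, -0.7, -0.5]
gripper_width: -0.004
grasp_force: 0.0
```

Emit:
move_arm(targets=[[[0,0,0,0,0],[0,0,0,0.03,0],[0,0,0,0.05,0],[0,0,0,0.05,0],[0,0,0,0.045,0]]])

```text
time: 20.68
tool_pos: [0.4558, -0.0945, 0.1234]
tool_rot: [-0.0, 0.769, 0.639, -0.0]
contact_force: [0.0, -0.2, -0.1]
gripper_width: 0.0
grasp_force: 0.0
```

Emit:
move_arm(targets=[[[0,0,0,0.03,0],[0,0,0,0,0],[0,0,0,0,0],[0,0,0,0,0]]])

```text
time: 21.02
tool_pos: [0.4567, -0.0949, 0.1085]
tool_rot: [0.001, 0.769, 0.639, 0.0]
contact_force: [0.7, 0.4, 0.0]
gripper_width: 0.0
grasp_force: 0.0
```

Emit:
move_arm(targets=[[[0,0,0.009,0,0],[0,0,0.009,0,0],[0,0,0.009,0,0],[0,0,0.009,0,0],[0,0,0.009,0,0]]])

```text
time: 21.43
tool_pos: [0.483, -0.0997, 0.1081]
tool_rot: [0.0, 0.769, 0.639, 0.0]
contact_force: [-1.0, 0.2, 1.6]
gripper_width: -0.002
grasp_force: 1.1
```

Emit:
move_arm(targets=[[[0,0,0.009,0,0],[0,0,0.009,0,0],[0,0,0.007,0,0],[0,0,0,0,0]]])

```text
time: 21.77
tool_pos: [0.4979, -0.1025, 0.1075]
tool_rot: [0.0, 0.769, 0.639, 0.0]
contact_force: [-0.0, 0.1, 0.4]
gripper_width: -0.002
grasp_force: 0.0
```

Emit:
move_arm(targets=[[[0,0,0.004,0,0],[0,0,0.004,0,0],[0,0,0,0,0]]])

```text
time: 22.02
tool_pos: [0.5014, -0.1031, 0.1073]
tool_rot: [-0.001, 0.769, 0.639, -0.0]
contact_force: [-3.1, 1.0, 1.4]
gripper_width: -0.001
grasp_force: 1.6
```

Emit:
move_arm(targets=[[[0,0,0.003,0,0],[0,0,0,0,0],[0,0,0,0,0]]])

```text
time: 22.27
tool_pos: [0.5016, -0.1031, 0.1073]
tool_rot: [-0.002, 0.769, 0.639, -0.002]
contact_force: [-9.1, 1.8, 6.3]
gripper_width: 0.003
grasp_force: 5.2
```

Emit:
move_arm(targets=[[[0,0,0.004,0,0],[0,0,0,0,0],[0,0,0,0,0]]])

```text
time: 22.52
tool_pos: [0.5019, -0.1031, 0.1073]
tool_rot: [-0.005, 0.769, 0.639, -0.004]
contact_force: [-19.9, 3.4, 14.5]
gripper_width: -0.003
grasp_force: 10.4
```

Emit:
move_arm(targets=[[[0,0,-0.015,0,0],[0,0,-0.03,0,0],[0,0,0,-0.03,0],[0,0,0,-0.06,0],[0,0,0,-0.06,0]]])

```text
time: 22.93
tool_pos: [0.4781, -0.0985, 0.1967]
tool_rot: [-0.001, 0.769, 0.639, -0.0]
contact_force: [2.1, -0.2, 0.8]
gripper_width: -0.0
grasp_force: 0.0
```

Emit:
move_arm(targets=[[[0,-0.05,0,-0.03,0],[0,-0.06,-0.02,0,0],[0,-0.06,-0.02,0,0],[0,-0.06,-0.02,0,0],[0,-0.06,-0.02,0,0]]])

```text
time: 23.35
tool_pos: [0.3996, -0.2627, 0.2161]
tool_rot: [0.002, 0.769, 0.639, 0.0]
contact_force: [0.7, 0.7, -0.5]
gripper_width: -0.001
grasp_force: 0.0
```

Emit:
move_arm(targets=[[[0,-0.06,0,0,0],[0,-0.06,0,0,0],[0,-0.06,0,0,0],[0,-0.06,0,0,0],[0,-0.03,0,0,0]]])

```text
time: 23.77
tool_pos: [0.3694, -0.4242, 0.2158]
tool_rot: [0.002, 0.77, 0.638, -0.0]
contact_force: [-0.2, -0.1, 0.4]
gripper_width: -0.002
grasp_force: 0.0
```

```bash
python3 - <<'E'
from h import *
s=state();print(s['tool_pos'],s['time'])
im=avg('top',6);np.save('top5.npy',im);sd=avg('side',4);np.save('side5.npy',sd)
a=cv2.resize(im[110:210,250:350],None,fx=4,fy=4,interpolation=2);b=cv2.resize(sd[140:260,235:335],None,fx=4,fy=4,interpolation=2)
c=np.zeros((480,800,3));c[:400,:400]=a;c[:,400:]=b
cv2.imwrite('pics/c7.png',c[:,:,::-1].clip(0,255).astype('uint8'))
g=im.mean(2);from scipy.ndimage import map_coordinates as mc
O=np.array([.5678,-.1155]);yaw=np.radians(-10.5)
for nm,z in(('tab top',.11),('tongue',.0517),('plate top',.127),('ledge',.04)):
    t=np.arange(-.08,.025,.002);w=wor(O,yaw,np.c_[t,np.full(len(t),.0 if nm!='ledge' else .05)]);q=proj('top',np.c_[w,np.full(len(w),z)])
    print(nm,dict(zip((t*1000).round().astype(int).tolist(),mc(g,[q[:,1],q[:,0]],order=1).round().astype(int).tolist())))
E
```

```text
[ 0.36943705 -0.4242237   0.21579513] 23.7667
tab top {-80: 86, -78: 86, -76: 86, -74: 86, -72: 85, -70: 82, -68: 78, -66: 75, -64: 73, -62: 77, -60: 95, -58: 102, -56: 96, -54: 103, -52: 134, -50: 169, -48: 190, -46: 196, -44: 192, -42: 184, -40: 182, -38: 191, -36: 197, -34: 199, -32: 199, -30: 199, -28: 199, -26: 199, -24: 198, -22: 197, -20: 191, -18: 182, -16: 177, -14: 173, -12: 164, -10: 140, -8: 105, -6: 75, -4: 61, -2: 60, 0: 73, 2: 105, 4: 149, 6: 182, 8: 196, 10: 198, 12: 193, 14: 178, 16: 159, 18: 145, 20: 137, 22: 134, 24: 137}
tongue {-80: 86, -78: 86, -76: 86, -74: 86, -72: 86, -70: 85, -68: 84, -66: 81, -64: 77, -62: 75, -60: 73, -58: 77, -56: 88, -54: 96, -52: 95, -50: 93, -48: 116, -46: 155, -44: 182, -42: 194, -40: 195, -38: 189, -36: 182, -34: 181, -32: 190, -30: 197, -28: 198, -26: 199, -24: 199, -22: 199, -20: 199, -18: 199, -16: 198, -14: 194, -12: 186, -10: 179, -8: 176, -6: 170, -4: 156, -2: 129, 0: 95, 2: 71, 4: 60, 6: 61, 8: 75, 10: 105, 12: 146, 14: 181, 16: 195, 18: 198, 20: 193, 22: 182, 24: 166}
plate top {-80: 86, -78: 86, -76: 86, -74: 86, -72: 84, -7
[... 222 characters left out ...]
-24: 197, -22: 191, -20: 183, -18: 177, -16: 173, -14: 162, -12: 138, -10: 102, -8: 72, -6: 59, -4: 60, -2: 76, 0: 113, 2: 157, 4: 185, 6: 196, 8: 197, 10: 189, 12: 173, 14: 154, 16: 141, 18: 135, 20: 134, 22: 140, 24: 144}
ledge {-80: 89, -78: 88, -76: 87, -74: 88, -72: 89, -70: 88, -68: 88, -66: 88, -64: 87, -62: 87, -60: 88, -58: 88, -56: 87, -54: 86, -52: 87, -50: 86, -48: 86, -46: 86, -44: 86, -42: 86, -40: 86, -38: 87, -36: 86, -34: 86, -32: 85, -30: 85, -28: 85, -26: 86, -24: 86, -22: 85, -20: 83, -18: 79, -16: 80, -14: 93, -12: 121, -10: 151, -8: 166, -6: 169, -4: 167, -2: 157, 0: 134, 2: 101, 4: 73, 6: 65, 8: 67, 10: 83, 12: 116, 14: 154, 16: 183, 18: 197, 20: 198, 22: 193, 24: 182}
```

View pics/c7.png

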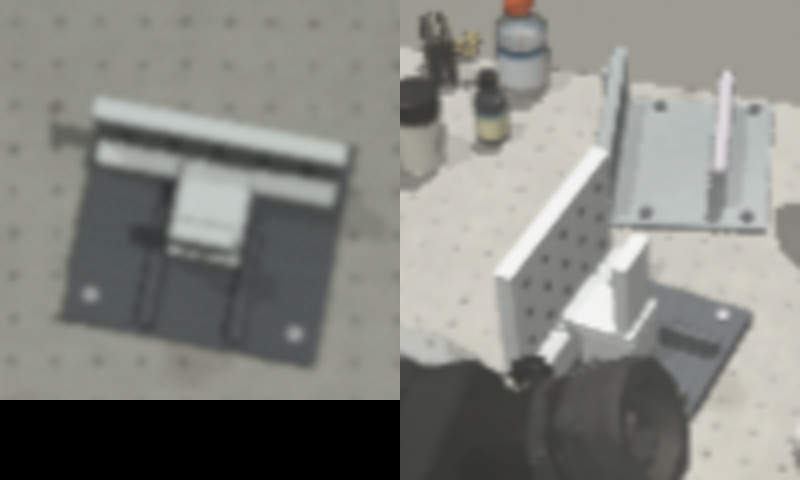

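The tongue lies over the ledge. The tab top measures -52 to about -41 mm, against -52 to -40 mm at home, and the panel is seated at x 0 to +12 mm. The robot is clear, so I'm handing in.

```bash
python3 -c "
from plant import job
print(job.job_done())"
```

```text
the job is handed in; nothing more can be done
None
```

The job is handed in at about 24 s on the robot's clock: the panel sits on both pins, ledge towards the hold-down; the hold-down is home over it, the gripper is clear and I moved none of the loose things, though I did not re-check their positions at the end.

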